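# Set the row of reagent bottles from the tray into the warming bath

### The job

Pre-warm the reagents: take the row of four amber bottles out of the white tray one after another and stand each in the block of the grey warming bath that is bored to its width, slimmest bottle in the narrowest bore and so on up to the widest, so that the new row follows the order of the blocks. Each bottle must end upright with its foot down on the floor of its own bore; never tip a bottle over, and leave the timer and the clear glass reagent bottle beside the work where they are.

Things in the scene. Friction and masses are not known exactly. Their poses are not given: they have to be found in the camera images.
- bottle_slim_center (a point): Capped amber bottle with white label and screw cap, the slimmest of four: body 20 mm across, straight to 54 mm up; 80 mm tall. Point: centre on its axis, 40 mm above its flat foot; z up. Starts in one of the four places (any order, 67 mm apart in a row) of a low white tray, floor 4 mm and rim 16 mm above the desk. Grip from above, half-way up or higher, fingers best across the row.
- bottle_small_center (a point): Capped amber bottle with white label and screw cap, the second slimmest of four: body 29 mm across, straight to 54 mm up; 83 mm tall. Point: centre on its axis, 41.5 mm above its flat foot; z up. Starts in one of the four places (any order, 67 mm apart in a row) of a low white tray, floor 4 mm and rim 16 mm above the desk. Grip from above, half-way up or higher, fingers best across the row.
- bottle_medium_center (a point): Capped amber bottle with white label and screw cap, the second widest of four: body 38 mm across, straight to 54 mm up; 86 mm tall. Point: centre on its axis, 43 mm above its flat foot; z up. Starts in one of the four places (any order, 67 mm apart in a row) of a low white tray, floor 4 mm and rim 16 mm above the desk. Grip from above, half-way up or higher, fingers best across the row.
- bottle_large_center (a point): Capped amber bottle with white label and screw cap, the widest of four: body 47 mm across, straight to 54 mm up; 89 mm tall. Point: centre on its axis, 44.5 mm above its flat foot; z up. Starts in one of the four places (any order, 67 mm apart in a row) of a low white tray, floor 4 mm and rim 16 mm above the desk. Grip from above, half-way up or higher, fingers best across the row.
- block_slim: Square aluminium block, 66 x 66 x 34 mm, with the narrowest bore of four: blind, central, 26 mm wide, 17 mm deep, bevelled to 34 mm at the mouth; for the 20 mm bottle. Origin: centre of underside; bore floor 17 mm, top face 34 mm above it; z up, x along the row, y across. Fixed; the four stand 67 mm apart, in any order, in a grey warming bath no higher than their tops.
- block_small: Square aluminium block, 66 x 66 x 34 mm, with the second narrowest bore of four: blind, central, 35 mm wide, 17 mm deep, bevelled to 43 mm at the mouth; for the 29 mm bottle. Origin: centre of underside; bore floor 17 mm, top face 34 mm above it; z up, x along the row, y across. Fixed; the four stand 67 mm apart, in any order, in a grey warming bath no higher than their tops.
- block_medium: Square aluminium block, 66 x 66 x 34 mm, with the second widest bore of four: blind, central, 44 mm wide, 17 mm deep, bevelled to 52 mm at the mouth; for the 38 mm bottle. Origin: centre of underside; bore floor 17 mm, top face 34 mm above it; z up, x along the row, y across. Fixed; the four stand 67 mm apart, in any order, in a grey warming bath no higher than their tops.
- block_large: Square aluminium block, 66 x 66 x 34 mm, with the widest bore of four: blind, central, 53 mm wide, 17 mm deep, bevelled to 61 mm at the mouth; for the 47 mm bottle. Origin: centre of underside; bore floor 17 mm, top face 34 mm above it; z up, x along the row, y across. Fixed; the four stand 67 mm apart, in any order, in a grey warming bath no higher than their tops.
- timer_center (a point): White minute timer with a red dial, 47 x 66 x 70 mm, standing loose to the left of the work; the point is its centre, 35 mm up. A bystander: not to be moved.
- flask_center (a point): Clear glass reagent bottle, 63 mm in diameter and 132 mm tall, standing loose to the left of the work; the point is its centre, 66 mm up. A bystander: not to be moved.
Not all that is in view belongs to the job. What is shaped like the part that bears bottle_slim_center but blue or turquoise is not meant. Leave any pink look-alike of the part that bears bottle_small_center alone.

How it is judged (in metres and radians):
At the end, for the whole second after the job is handed in: Each of the four bottles stands released and at rest (slower than 20 mm/s) in its own block (20 mm bottle in the 26 mm bore, 29 in 35, 38 in 44, 47 in 53): its centre within 9 mm of the block's centre line, its foot within 4 mm of the bore's floor, its axis within 0.12 rad (7 degrees) of vertical (horizontal distance between bottle_slim_center and block_slim below 0.009 m and z of bottle_slim_center in the frame of block_slim below 0.061 m and angle between each of bottle_slim_center, bottle_small_center, bottle_medium_center, bottle_large_center's own z axis and vertical below 0.12 rad and horizontal distance between bottle_small_center and block_small below 0.009 m and z of bottle_small_center in the frame of block_small below 0.0625 m and horizontal distance between bottle_medium_center and block_medium below 0.009 m and z of bottle_medium_center in the frame of block_medium below 0.064 m and horizontal distance between bottle_large_center and block_large below 0.009 m and z of bottle_large_center in the frame of block_large below 0.0655 m and linear speed of each of bottle_slim, bottle_small, bottle_medium, bottle_large below 0.02 m/s); the robot touches nothing.
It fails at once if a bottle is tipped over (leaning more than 0.8 rad) (angle between any of bottle_slim_center, bottle_small_center, bottle_medium_center, bottle_large_center's own z axis and vertical above 0.8 rad).
It fails at once if the timer or the clear glass reagent bottle is moved by more than 30 mm (distance of any of timer_center, flask_center from where it was at the start of the episode above 0.03 m).
It also fails if it takes over 128 s, if anything falls off the work surface, if the arm or the gripper's body presses on something with over 40 N, if the wrist force passes 120 N, or if a joint passes its speed limit or range.

### The arm

A 6-joint arm with a two-finger parallel gripper is mounted at the origin on a cart in front of the work surface, level with it; the furniture and walls round the work are solid. World frame = base frame: x ahead of the robot, y to its left, z up, the work surface at z = 0. Lengths are in m, angles in degrees, forces in N, time in s.
With the tool pointing down it reaches from about 0.4 to 0.825 m from the base axis. Payload 7 kg.
Tool frame: the origin (TCP) lies midway between the tips of the shut fingers; the grasp point (between the pads) lies r.pinch_z behind it (r.pinch_z is the distance from the TCP to the grasp point, in m); z points along the fingers, y is the line along which they close (so a half turn about z gives the same grasp; the last joint's range is limited). The gripper opens to 88 mm and grips with 3 to 60 N. Pads are 19 mm wide; open, the fingers measure 130 mm over their backs; the gripper's body (78 mm by 193 mm) begins 47 mm behind the grasp point.
Start: joints at [84.46, 20.546, 0.682, 0, -70.136, -16.507], TCP at [0.253, 0.626, 0.227] pointing down, gripper open.
Joint ranges: [-176.03, 176.03], [-82.01, 121.73], [-58.28, 71.71], [-173.87, 95.51], [-174.79, -0.11], [-173.66, 173.66]. Speed limits (degrees/s): [136.94, 136.94, 172.46, 180, 180, 180].

### API

Orientations are given as [roll, pitch, yaw] about the fixed x, y, z axes, in that order (R = Rz(yaw) Ry(pitch) Rx(roll)).
In Python, from plant import r, optics, job gives the robot as it stands.
- The arm moves only by the shell command python3 -m crank 'ROWS' [FORCE]. ROWS is JSON, a list of rows, each an object with "xyz": the shift along the tool's x, y, z in units of 30 mm (1.0 is 30 mm), a list of three; "delta_rot": the turn, a rotation vector about the tool's x, y, z in degrees, a list of three; "claw": the closure, from 0 (fully open) to 1 (shut). A call has 1 to 20 rows; each row is the pose to reach, as a shift and turn from the pose commanded when the call began, along the tool's axes at that moment; what a row does not reach only later rows make up. A row lasts 1/8 s, in which the tool goes at most 62.5 mm and 10.7 degrees, less where a joint would pass 70% of its speed; a pose out of reach is approached as far as the arm can. A call with a gripper value outside its range is refused whole. The fingers move at their own pace and stop on an object; FORCE is the grip in N (left out, the last holds). Time passes only in rows, so rows that repeat a pose let the fingers close. It gives the time, the measured TCP pose, the force, the opening and the grip force at its end, in the units of the state.
- r.get_state(): the state, without advancing time (a new reading comes with each control period).
- optics.capture(name): name is "scene" or "top" or "wrist"; returns a dict with "img" (384x512x3 uint8, blue, green, red), "fovy" (degrees; the focal length in pixels is half the picture's height over the tangent of half this angle, whatever the lens; pixels are square), "cx", "cy" (the principal point, pixels), "eye" and "rotation" of the camera in the world; the wrist camera has in their place "hand_eye" (4x4, takes a point from camera to tool coordinates, whose origin is the TCP and whose axes are the flange's). Camera axes: x right, y up, looking along -z (the intrinsics and any distortion apply to the point x, -y, -z); pixel columns grow to the right and rows downward; lengths in m; the calibration is good to about 2 mm. A picture is of the moment at which its call begins: read the wrist's pose just before it. There is no depth.
- job.close_job(): hands the job in; it is judged then, once.
The state is a dict: "time_s": time; "joints": joint angles; "qd": joint speeds; "joint_torque": joint torques, N m; "tcp_pos": TCP position; "eef_rot": TCP orientation; "contact_force": force on the tool from outside, world axes, zero at the start; "moment": the same for the moment, N m; "gripper_width": finger opening in m; "gripper_force": force on a finger pad.
Only numpy, scipy, OpenCV 4.12 (cv2) and the standard library are available. Lean on these libraries where they do the work, as an engineer would, in place of code of your own. Each camera call takes 0.05 s, during which the arm holds its last target. There are 200 camera calls.

## Working session

There is one attempt and no reset: what is moved stays moved. The work goes in short steps, Python scripts to look and compute and a shell command to move; the robot and the scene stay as the last step left them, time stands still between calls to the robot, and variables do not carry over. Pictures are saved under pics/ and viewed, at most 16 in all, crops included, and the job is handed in when it is done.

```bash
mkdir -p pics; ls; python3 - <<'E'
from plant import r, optics, job
import cv2
s=r.get_state(); print(s, r.pinch_z)
for n in ["scene","top","wrist"]:
    c=optics.capture(n); cv2.imwrite(f"pics/{n}0.png",c["img"]); print(n,{k:v for k,v in c.items() if k!="img"})
E
```

```text
pics
{'time_s': 0.0, 'joints': array([ 8.44619189e+01,  2.05921893e+01,  6.34149070e-01, -2.09334353e-02,
       -7.01333809e+01, -1.65081960e+01]), 'qd': array([-0.01381129, -0.01406268, -0.01187161,  0.2215581 , -0.031135  ,
        0.00420215]), 'joint_torque': array([ 9.25763197e-04, -5.82718277e+01,  2.93066847e+01,  6.99723423e+00,
        7.01499768e-03, -1.58854350e-04]), 'tcp_pos': array([0.25318878, 0.62520527, 0.22561444]), 'eef_rot': array([ 1.79906755e+02, -7.11272256e-03, -2.20534009e+01]), 'contact_force': array([0.2820013 , 0.12848534, 0.31838644]), 'moment': array([ 0.04760798, -0.01194971,  0.03306793]), 'gripper_force': 0.0, 'gripper_width': 0.08744562170866882} 0.0188
scene {'fovy': 53.15049873682475, 'cx': 255.6315203808258, 'cy': 187.38141213426135, 'eye': array([0.01350424, 0.59060447, 0.5535332 ]), 'rotation': array([  56.76349232,   -0.85500197, -132.19170304])}
top {'fovy': 44.933653945241765, 'cx': 249.7804644854986, 'cy': 188.3537241873039, 'eye': array([0.32567138, 0.08153546, 1.16611162]), 'rotation': array([ 10.62463268,   0.55493411, -88.86797522])}
wrist {'fovy': 69.21894830756075, 'cx': 251.30675162745456, 'cy': 189.11790662307516, 'hand_eye': array([[-1.85626061e-04,  9.59195923e-01,  2.82742192e-01,
         7.68530666e-02],
       [ 9.99999983e-01,  1.76697320e-04,  5.70792366e-05,
         7.91460031e-04],
       [ 4.79038357e-06,  2.82742197e-01, -9.59195939e-01,
        -1.58131752e-01],
       [ 0.00000000e+00,  0.00000000e+00,  0.00000000e+00,
         1.00000000e+00]])}
```

View pics/scene0.png

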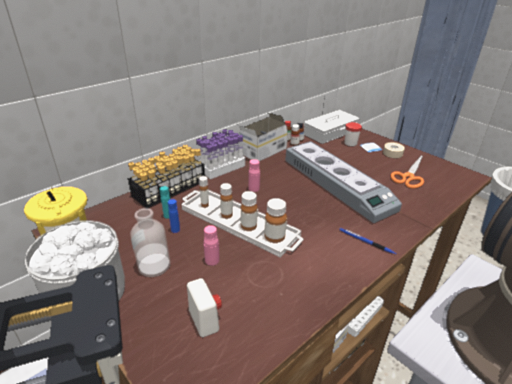

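View pics/top0.png

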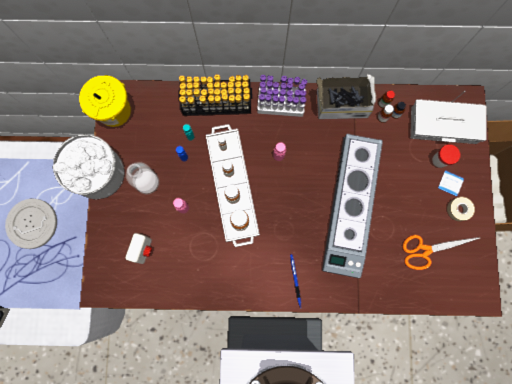

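Candidates (top view): amber/white-labelled bottles in the tray at (224,145), (228,167), (232,192) and (238,220). Look-alikes are turquoise (188,131), blue (182,153) and pink (280,149), (179,204). The timer is at (139,248) and the flask at (143,178). The bath bores are at (362,155), (358,181), (353,207) and (350,234). I choose the four in the tray and check them in a crop.

```bash
cat > h.py <<'E'
import numpy as np, cv2
from scipy.spatial.transform import Rotation as R
from plant import r, optics, job
def cam(name):
    s=r.get_state(); c=optics.capture(name)
    f=c["img"].shape[0]/2/np.tan(np.radians(c["fovy"]/2))
    if "eye" in c: Rw=R.from_euler("xyz",c["rotation"],degrees=True).as_matrix(); e=c["eye"]
    else:
        T=R.from_euler("xyz",s["eef_rot"],degrees=True).as_matrix(); H=c["hand_eye"]
        Rw=T@H[:3,:3]; e=T@H[:3,3]+s["tcp_pos"]
    return dict(img=c["img"],f=f,cx=c["cx"],cy=c["cy"],R=Rw,e=np.array(e))
def ray(c,u,v):
    d=c["R"]@np.array([(u-c["cx"])/c["f"],-(v-c["cy"])/c["f"],-1]); return d/np.linalg.norm(d)
def plane(c,u,v,z):
    d=ray(c,u,v); return c["e"]+d*(z-c["e"][2])/d[2]
def proj(c,p):
    q=c["R"].T@(np.array(p)-c["e"]); return c["cx"]-c["f"]*q[0]/q[2], c["cy"]+c["f"]*q[1]/q[2]
def move(p,yaw=None):
    "rows needed to bring TCP to p (tool axes, units of 30 mm) and the yaw turn"
    s=r.get_state(); T=R.from_euler("xyz",s["eef_rot"],degrees=True)
    print("xyz",np.round(T.inv().apply(np.array(p)-s["tcp_pos"])/.03,2))
    if yaw is not None: print("rot",np.round((T.inv()*R.from_euler("xyz",[180,0,yaw],degrees=True)).as_rotvec(degrees=True),1))
E
python3 - <<'E'
from h import *
c=cam("top"); im=c["img"]
a=cv2.resize(im[115:255,195:270],None,fx=4,fy=4,interpolation=2); b=cv2.resize(im[125:285,315:390],None,fx=3.5,fy=3.5,interpolation=2)[:560]
cv2.imwrite("pics/crop1.png",np.hstack([a,b]))
g=[(224,145),(228,167),(232,192),(238,220)]
for (u,v),z in zip(g,[.084,.087,.09,.093]): print("cap",plane(c,u,v,z).round(3))
for u,v in [(362,155),(358,181),(353,207),(350,234)]: print("bore",plane(c,u,v,.038).round(3))
for n,u,v in [("flask",143,178),("timer",139,248),("pink",280,149),("blue",182,153)]: print(n,plane(c,u,v,.06).round(3))
E
```

```text
cap [0.634 0.16  0.084]
cap [0.579 0.149 0.087]
cap [0.518 0.138 0.09 ]
cap [0.451 0.122 0.093]
bore [ 0.627 -0.182  0.038]
bore [ 0.56  -0.171  0.038]
bore [ 0.495 -0.157  0.038]
bore [ 0.429 -0.148  0.038]
flask [0.554 0.357 0.06 ]
timer [0.384 0.356 0.06 ]
pink [0.633 0.024 0.06 ]
blue [0.618 0.265 0.06 ]
```

View pics/crop1.png

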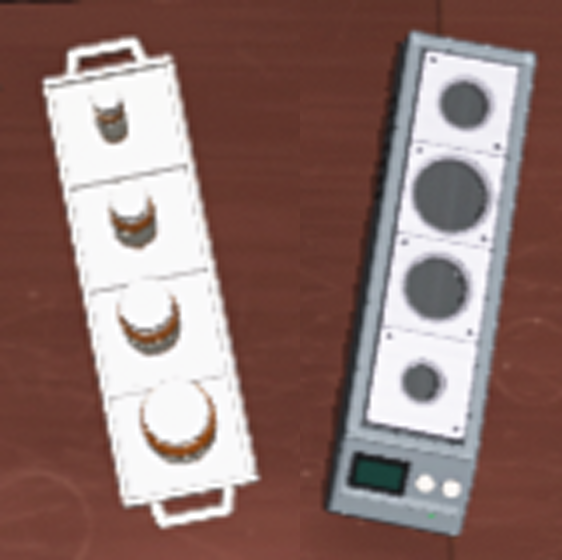

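Crop: tray, far to near, holds slim (crop 112,122), small (134,222), medium (150,322), large (180,425). Block bores, far to near: small (465,104), large (451,195), medium (437,288), slim (422,382). Next I measure the tray rectangle and bore centres.

```bash
python3 - <<'E'
from h import *
c=cam("top"); im=c["img"]
hsv=cv2.cvtColor(im,cv2.COLOR_BGR2HSV)
w=((hsv[...,1]<60)&(hsv[...,2]>140)).astype(np.uint8)
m=np.zeros_like(w); m[118:250,200:265]=w[118:250,200:265]
m=cv2.morphologyEx(m,cv2.MORPH_CLOSE,np.ones((9,9))); m=cv2.morphologyEx(m,cv2.MORPH_OPEN,np.ones((13,13)))
cn=max(cv2.findContours(m,0,2)[0],key=cv2.contourArea); re=cv2.minAreaRect(cn)
P=np.array([plane(c,*q,.016) for q in cv2.boxPoints(re)]); ctr=P.mean(0)
L=[np.linalg.norm(P[i]-P[(i+1)%4]) for i in range(4)]; i=int(np.argmax(L[:2])); d=(P[i]-P[i+1])/L[i]; d*=np.sign(d[0])
print("tray",ctr.round(4),np.round(L,3),"yaw",np.degrees(np.arctan2(d[1],d[0])).round(1))
for k,n in zip([1.5,.5,-.5,-1.5],["slim","small","medium","large"]): print(n,(ctr+d*k*.067)[:2].round(4))
# bores
g=hsv[...,2]; B=[]
for n,u,v in [("small",362,155),("large",358,181),("medium",353,207),("slim",350,234)]:
    q=np.zeros_like(w); q[v-14:v+15,u-14:u+15]=(g[v-14:v+15,u-14:u+15]<170)
    nl,lab,st,ce=cv2.connectedComponentsWithStats(q); l=lab[v,u]
    p=plane(c,*ce[l],.036); B.append(p); print(n,ce[l].round(1),"diam px",round(2*np.sqrt(st[l,4]/np.pi),1),p.round(4))
B=np.array(B); d=B[0]-B[3]; print("bath yaw",np.degrees(np.arctan2(d[1],d[0])),np.linalg.norm(d)/3)
E
```

```text
tray [0.5532 0.1429 0.016 ] [0.089 0.314 0.085 0.314] yaw 11.7
slim [0.6516 0.1633]
small [0.586  0.1497]
medium [0.5204 0.1361]
large [0.4548 0.1224]
small [361.5 154.5] diam px 14.1 [ 0.6287 -0.1816  0.036 ]
large [357.5 180.4] diam px 21.6 [ 0.5623 -0.1699  0.036 ]
medium [353.6 206.7] diam px 18.2 [ 0.4961 -0.1588  0.036 ]
slim [349.2 234. ] diam px 11.1 [ 0.4291 -0.1468  0.036 ]
bath yaw -9.88286101003366 0.0675552141938757
```

```bash
python3 -c "
from h import *
move([.55,.142,.25],11.7)"
```

```text
xyz [15.22 11.22 -0.79]
rot [  0.    0.  -33.8]
```

```bash
python3 -m crank '[{"xyz":[0,0,-0.8],"delta_rot":[0,0,0],"claw":0},{"xyz":[15.22,11.22,-0.8],"delta_rot":[0,0,-33.8],"claw":0},{"xyz":[15.22,11.22,-0.8],"delta_rot":[0,0,-33.8],"claw":0},{"xyz":[15.22,11.22,-0.8],"delta_rot":[0,0,-33.8],"claw":0},{"xyz":[15.22,11.22,-0.8],"delta_rot":[0,0,-33.8],"claw":0},{"xyz":[15.22,11.22,-0.8],"delta_rot":[0,0,-33.8],"claw":0},{"xyz":[15.22,11.22,-0.8],"delta_rot":[0,0,-33.8],"claw":0},{"xyz":[15.22,11.22,-0.8],"delta_rot":[0,0,-33.8],"claw":0},{"xyz":[15.22,11.22,-0.8],"delta_rot":[0,0,-33.8],"claw":0},{"xyz":[15.22,11.22,-0.8],"delta_rot":[0,0,-33.8],"claw":0},{"xyz":[15.22,11.22,-0.8],"delta_rot":[0,0,-33.8],"claw":0},{"xyz":[15.22,11.22,-0.8],"delta_rot":[0,0,-33.8],"claw":0},{"xyz":[15.22,11.22,-0.8],"delta_rot":[0,0,-33.8],"claw":0},{"xyz":[15.22,11.22,-0.8],"delta_rot":[0,0,-33.8],"claw":0}]'
python3 - <<'E'
from h import *
import pickle
c=cam("wrist"); pickle.dump(c,open("w1.pkl","wb")); cv2.imwrite("pics/w1.png",c["img"]); print(r.get_state()["tcp_pos"],r.get_state()["eef_rot"])
E
```

```text
time_s: 2.0
tcp_pos: [0.5498, 0.1434, 0.2507]
eef_rot: [-180.0, -0.0, 11.9]
contact_force: [0.2, -0.3, 0.4]
gripper_width: 0.0875
gripper_force: 0.0
[0.54981093 0.14331499 0.25070474] [-1.79993484e+02 -9.35862499e-03  1.18582164e+01]
```

View pics/w1.png

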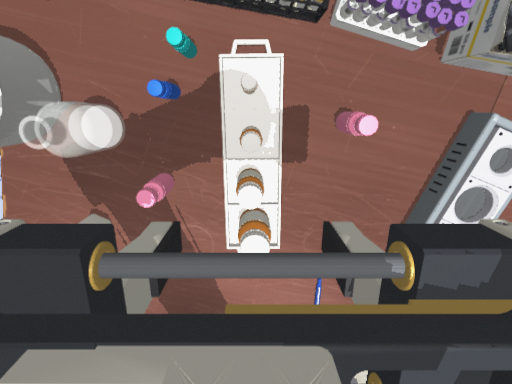

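```bash
python3 - <<'E'
from h import *
import pickle
c=pickle.load(open("w1.pkl","rb"))
cv2.imwrite("pics/w1c.png",cv2.resize(c["img"][40:260,205:300],None,fx=2.7,fy=2.7,interpolation=2))
P=np.array([plane(c,u,v,.016) for u,v in [(221,55),(283,55),(280,247),(229,247)]]); print(P.round(3)); print(P.mean(0))
E
```

```text
[[0.68  0.21  0.016]
 [0.696 0.132 0.016]
 [0.428 0.071 0.016]
 [0.412 0.149 0.016]]
[0.55391625 0.14043559 0.016     ]
```

View pics/w1c.png

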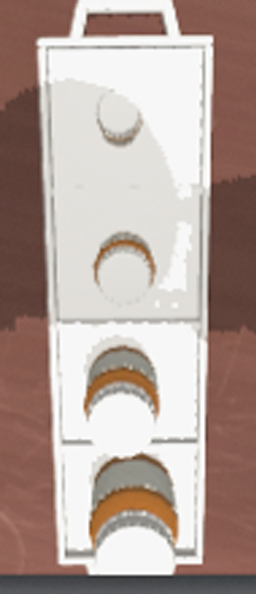

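```bash
python3 - <<'E'
from h import *
import pickle
c=pickle.load(open("w1.pkl","rb"))
for n,u,v,z in [("slim",119,113,.084),("small",125,275,.087),("medium",123,420,.09),("large",132,560,.093)]: print(n,plane(c,u/2.7+205,v/2.7+40,z).round(4))
a=np.radians(12.6); 
for k in [1.5,.5,-.5,-1.5]: print((np.array([.5539,.1404])+k*.067*np.array([np.cos(a),np.sin(a)])).round(4))
E
```

```text
slim [0.6501 0.1661 0.084 ]
small [0.5873 0.1504 0.087 ]
medium [0.5247 0.1382 0.09  ]
large [0.4593 0.1202 0.093 ]
[0.652  0.1623]
[0.5866 0.1477]
[0.5212 0.1331]
[0.4558 0.1185]
```

```bash
python3 -c "
from h import *
move([.651,.164,.031],12.1)"
```

```text
xyz [3.44 0.02 7.32]
rot [-0.  -0.  -0.2]
```

```bash
python3 -m crank '[{"xyz":[3.44,0,2],"delta_rot":[0,0,0],"claw":0.2},{"xyz":[3.44,0,2],"delta_rot":[0,0,0],"claw":0.2},{"xyz":[3.44,0,4],"delta_rot":[0,0,0],"claw":0.3},{"xyz":[3.44,0,5.5],"delta_rot":[0,0,0],"claw":0.3},{"xyz":[3.44,0,6.5],"delta_rot":[0,0,0],"claw":0.3},{"xyz":[3.44,0,7.32],"delta_rot":[0,0,0],"claw":0.3},{"xyz":[3.44,0,7.32],"delta_rot":[0,0,0],"claw":0.5},{"xyz":[3.44,0,7.32],"delta_rot":[0,0,0],"claw":0.6},{"xyz":[3.44,0,7.32],"delta_rot":[0,0,0],"claw":0.7},{"xyz":[3.44,0,7.32],"delta_rot":[0,0,0],"claw":0.75},{"xyz":[3.44,0,7.32],"delta_rot":[0,0,0],"claw":0.8},{"xyz":[3.44,0,7.32],"delta_rot":[0,0,0],"claw":0.85},{"xyz":[3.44,0,7.32],"delta_rot":[0,0,0],"claw":0.9},{"xyz":[3.44,0,7.32],"delta_rot":[0,0,0],"claw":0.9}]' 15
python3 -c "
from h import *
c=cam('wrist'); cv2.imwrite('pics/w2.png',c['img'])"
```

```text
time_s: 3.8
tcp_pos: [0.6516, 0.1634, 0.0316]
eef_rot: [-180.0, -0.0, 11.8]
contact_force: [-0.5, 0.1, 5.2]
gripper_width: 0.0194
gripper_force: 15.0
```

View pics/w2.png

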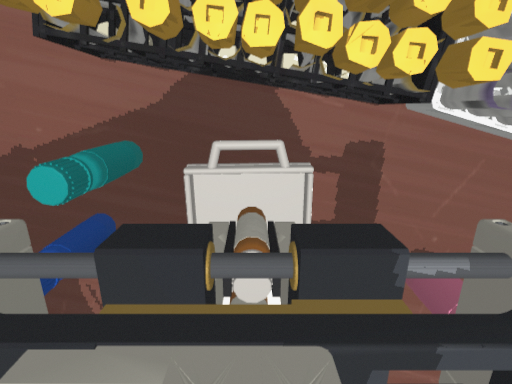

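```bash
python3 - <<'E'
from h import *
c=cam("wrist"); s=r.get_state(); t=R.from_euler("xyz",s["eef_rot"],degrees=True).as_matrix()[:,0]; p=s["tcp_pos"]
for x,z in [(.01,.004),(.01,.016),(0,.084),(.005,.004),(.015,.004)]:
    q=p+t*x; q[2]=z; print(x,z,np.round(proj(c,q),1))
move([.651,.164,.19]); move([.4291,-.1468,.19],-9.9); move([.4291,-.1468,.06])
E
```

```text
0.01 0.004 [250.  204.9]
0.01 0.016 [250.  210.9]
0 0.084 [249.2 287.1]
0.005 0.004 [250.1 211.5]
0.015 0.004 [250.  198.1]
xyz [-0.01 -0.02 -5.28]
xyz [-9.37  8.61 -5.29]
rot [-0.  -0.  21.7]
xyz [-9.37  8.61 -0.96]
```

```bash
python3 -m crank '[{"xyz":[0,0,-1],"delta_rot":[0,0,0],"claw":0.95},{"xyz":[0,0,-2.5],"delta_rot":[0,0,0],"claw":0.95},{"xyz":[0,0,-4],"delta_rot":[0,0,0],"claw":0.95},{"xyz":[-1,1,-5.2],"delta_rot":[0,0,3],"claw":0.95},{"xyz":[-2.3,2.1,-5.3],"delta_rot":[0,0,6],"claw":0.95},{"xyz":[-3.6,3.3,-5.3],"delta_rot":[0,0,9],"claw":0.95},{"xyz":[-4.9,4.5,-5.3],"delta_rot":[0,0,12],"claw":0.95},{"xyz":[-6.2,5.7,-5.3],"delta_rot":[0,0,15],"claw":0.95},{"xyz":[-7.5,6.9,-5.3],"delta_rot":[0,0,18],"claw":0.95},{"xyz":[-8.6,7.9,-5.3],"delta_rot":[0,0,20],"claw":0.95},{"xyz":[-9.2,8.4,-4.8],"delta_rot":[0,0,21.7],"claw":0.95},{"xyz":[-9.37,8.61,-4],"delta_rot":[0,0,21.7],"claw":0.95},{"xyz":[-9.37,8.61,-3.0],"delta_rot":[0,0,21.7],"claw":0.95},{"xyz":[-9.37,8.61,-2.5],"delta_rot":[0,0,21.7],"claw":0.95},{"xyz":[-9.37,8.61,-2.5],"delta_rot":[0,0,21.7],"claw":0.95}]' 20
python3 -c "
from h import *
import pickle
c=cam('wrist'); pickle.dump(c,open('w3.pkl','wb')); cv2.imwrite('pics/w3.png',c['img'])"
```

```text
time_s: 5.78
tcp_pos: [0.4275, -0.147, 0.1048]
eef_rot: [180.0, 0.2, -10.0]
contact_force: [0.8, -0.2, -0.1]
gripper_width: 0.0194
gripper_force: 20.0
```

View pics/w3.png

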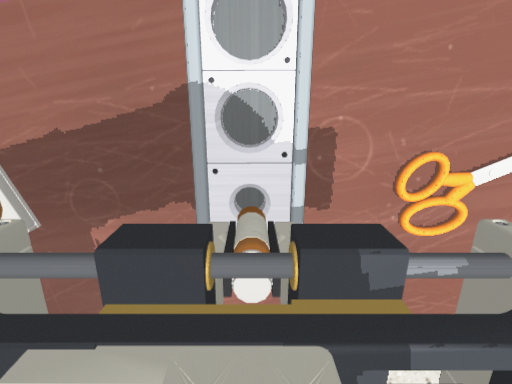

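```bash
python3 - <<'E'
from h import *
import pickle
c=pickle.load(open("w3.pkl","rb")); g=cv2.cvtColor(c["img"],cv2.COLOR_BGR2GRAY)
m=np.zeros_like(g); m[80:160,212:290]=(g[80:160,212:290]<165)*255
for z in (.034,.038,.042):
    a,b=plane(c,250,70.5,z),plane(c,250,163.5,z); print(z,np.linalg.norm(a-b))
z=.037
for cn in sorted(cv2.findContours(m,0,2)[0],key=cv2.contourArea)[-1:]:
    e=cv2.fitEllipse(cn); print(e); q=plane(c,*e[0],z-.004); q2=(plane(c,250,70.5,z)+plane(c,250,163.5,z))/2
    print("medium bore",q.round(4),"seam mid",q2.round(4)); d=np.array([np.cos(np.radians(-9.9)),np.sin(np.radians(-9.9))])
    for n,k in [("small",2),("large",1),("medium",0),("slim",-1)]: print(n,(q[:2]+d*.067*k).round(4))
print([plane(c,u,v,z).round(4) for u,v in [(202,70),(297,70),(206,163),(294,163)]])
move([.4291,-.1468,.06],-9.9)
E
```

```text
0.034 0.07189513128898002
0.038 0.07063793683318531
0.042 0.0693807423773906
((248.5406951904297, 117.56737518310547), (56.49760055541992, 57.7043571472168), 154.89012145996094)
medium bore [ 0.4951 -0.1576  0.033 ] seam mid [ 0.4939 -0.1586  0.037 ]
small [ 0.6271 -0.1806]
large [ 0.5611 -0.1691]
medium [ 0.4951 -0.1576]
slim [ 0.4291 -0.1461]
[array([ 0.5354, -0.1293,  0.037 ]), array([ 0.523 , -0.1996,  0.037 ]), array([ 0.4657, -0.1167,  0.037 ]), array([ 0.4531, -0.1881,  0.037 ])]
xyz [ 0.03 -0.01  1.53]
rot [ 0.   0.1 -0. ]
```

```bash
python3 - <<'E'
from h import *
import pickle
c=pickle.load(open("w3.pkl","rb")); z=.05
q=plane(c,248.5,117.6,z-.004); q2=(plane(c,250,70.5,z)+plane(c,250,163.5,z))/2; print("med wrist",q,q2)
t=cam("top")
for n,u,v in [("small",361.5,154.5),("large",357.5,180.4),("medium",353.6,206.7),("slim",349.2,234)]: print(n,plane(t,u,v,z-.004).round(4))
E
```

```text
med wrist [ 0.49558014 -0.15774389  0.046     ] [ 0.49443296 -0.1587067   0.05      ]
small [ 0.626  -0.1791  0.046 ]
large [ 0.5602 -0.1677  0.046 ]
medium [ 0.4947 -0.1568  0.046 ]
slim [ 0.4282 -0.1448  0.046 ]
```

```bash
python3 -c "
from h import *
move([.4300,-.146,.062],-9.9)"
```

```text
xyz [ 0.03 -0.04  1.48]
rot [ 0. -0. -0.]
```

```bash
python3 -m crank '[{"xyz":[0.03,-0.04,0.5],"delta_rot":[0,0,0],"claw":0.95},{"xyz":[0.03,-0.04,0.9],"delta_rot":[0,0,0],"claw":0.95},{"xyz":[0.03,-0.04,1.2],"delta_rot":[0,0,0],"claw":0.95},{"xyz":[0.03,-0.04,1.4],"delta_rot":[0,0,0],"claw":0.95},{"xyz":[0.03,-0.04,1.4],"delta_rot":[0,0,0],"claw":0.95}]'
```

```text
time_s: 6.5
tcp_pos: [0.4295, -0.1459, 0.0636]
eef_rot: [180.0, 0.0, -9.9]
contact_force: [0.3, -0.4, -0.9]
gripper_width: 0.0193
gripper_force: 20.0
```

```bash
python3 -m crank '[{"xyz":[0,0,0.07],"delta_rot":[0,0,0],"claw":0.95},{"xyz":[0,0,0.13],"delta_rot":[0,0,0],"claw":0.95},{"xyz":[0,0,0.13],"delta_rot":[0,0,0],"claw":0.95}]'
```

```text
time_s: 6.88
tcp_pos: [0.4298, -0.1459, 0.0601]
eef_rot: [180.0, 0.0, -9.9]
contact_force: [0.8, -0.1, -0.2]
gripper_width: 0.0195
gripper_force: 20.0
```

```bash
python3 -m crank '[{"xyz":[0,0,0.05],"delta_rot":[0,0,0],"claw":0.95},{"xyz":[0,0,0.05],"delta_rot":[0,0,0],"claw":0.95}]'
```

```text
time_s: 7.12
tcp_pos: [0.4303, -0.1459, 0.0594]
eef_rot: [180.0, -0.1, -9.9]
contact_force: [-2.0, 1.0, 9.7]
gripper_width: 0.0194
gripper_force: 20.0
```

```bash
python3 -m crank '[{"xyz":[0,0,0.05],"delta_rot":[0,0,0],"claw":0.95},{"xyz":[0,0,0.05],"delta_rot":[0,0,0],"claw":0.95}]'
```

```text
time_s: 7.38
tcp_pos: [0.4312, -0.146, 0.059]
eef_rot: [180.0, -0.2, -9.9]
contact_force: [-4.7, 1.9, 20.5]
gripper_width: 0.019
gripper_force: 20.0
```

```bash
python3 -m crank '[{"xyz":[0,0,-0.05],"delta_rot":[0,0,0],"claw":0.6},{"xyz":[0,0,-0.05],"delta_rot":[0,0,0],"claw":0.45},{"xyz":[0,0,-0.05],"delta_rot":[0,0,0],"claw":0.45},{"xyz":[0,0,-1],"delta_rot":[0,0,0],"claw":0.45},{"xyz":[0,0,-2.5],"delta_rot":[0,0,0],"claw":0.3},{"xyz":[0,0,-4.2],"delta_rot":[0,0,0],"claw":0.3},{"xyz":[0,0,-4.2],"delta_rot":[0,0,0],"claw":0.3}]'
python3 -c "
from h import *
c=cam('top'); w=cam('wrist'); cv2.imwrite('pics/p1.png',np.hstack([cv2.resize(w['img'][100:384,150:350],(400,568)),cv2.resize(c['img'][125:285,290:400],(390,568))]))
move([.5865,.1495,.185],12); move([.5865,.1495,.0312])"
```

```text
time_s: 8.25
tcp_pos: [0.4322, -0.146, 0.1868]
eef_rot: [-179.9, -0.4, -9.9]
contact_force: [0.3, -0.3, -1.6]
gripper_width: 0.0608
gripper_force: 0.0
xyz [  3.45 -10.6   -0.05]
rot [ -0.  -0. -22.]
xyz [  3.44 -10.59   5.07]
```

View pics/p1.png

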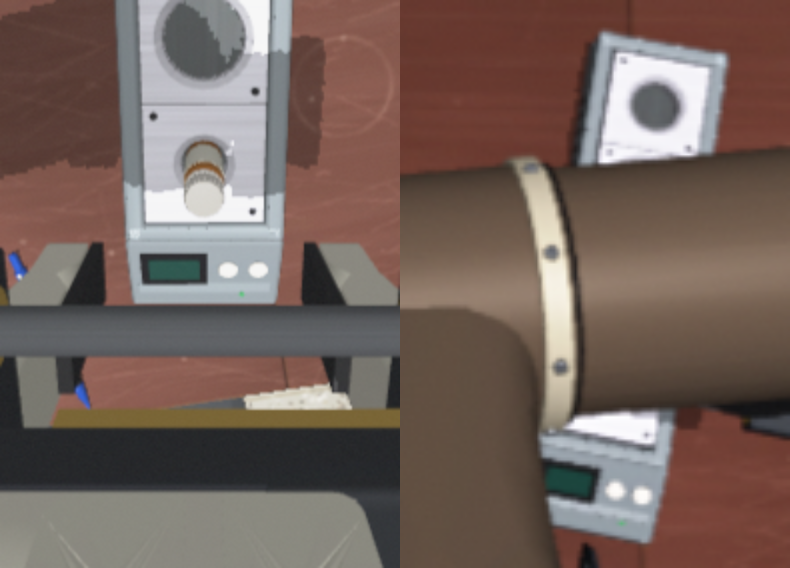

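Slim bottle stands upright inside its bore (left crop, about (205,165)). Next, the small bottle.

```bash
python3 -m crank '[{"xyz":[0.5,-1.5,0],"delta_rot":[0,0,-4],"claw":0.3},{"xyz":[1,-3,0],"delta_rot":[0,0,-8],"claw":0.3},{"xyz":[1.5,-4.7,0],"delta_rot":[0,0,-12],"claw":0.3},{"xyz":[2.1,-6.4,0],"delta_rot":[0,0,-16],"claw":0.3},{"xyz":[2.6,-8.1,0],"delta_rot":[0,0,-20],"claw":0.3},{"xyz":[3.1,-9.5,0],"delta_rot":[0,0,-22],"claw":0.3},{"xyz":[3.4,-10.4,0.5],"delta_rot":[0,0,-22],"claw":0.3},{"xyz":[3.45,-10.6,1.5],"delta_rot":[0,0,-22],"claw":0.3},{"xyz":[3.45,-10.6,2.0],"delta_rot":[0,0,-22],"claw":0.3},{"xyz":[3.45,-10.6,2.0],"delta_rot":[0,0,-22],"claw":0.3},{"xyz":[3.45,-10.6,2.0],"delta_rot":[0,0,-22],"claw":0.3}]'
python3 -c "
from h import *
c=cam('wrist'); cv2.imwrite('pics/w4.png',c['img'])
move([.5865,.1495,.0312],12)"
```

```text
time_s: 9.72
tcp_pos: [0.587, 0.1491, 0.1238]
eef_rot: [180.0, -0.0, 12.0]
contact_force: [0.4, 0.2, 0.9]
gripper_width: 0.0611
gripper_force: 0.0
xyz [-0.03 -0.01  3.1 ]
rot [-0.  -0.1  0. ]
```

```bash
python3 -m crank '[{"xyz":[-0.02,0,1],"delta_rot":[0,0,0],"claw":0.3},{"xyz":[-0.02,0,2.2],"delta_rot":[0,0,0],"claw":0.3},{"xyz":[-0.02,0,3.1],"delta_rot":[0,0,0],"claw":0.3},{"xyz":[-0.02,0,3.1],"delta_rot":[0,0,0],"claw":0.5},{"xyz":[-0.02,0,3.1],"delta_rot":[0,0,0],"claw":0.6},{"xyz":[-0.02,0,3.1],"delta_rot":[0,0,0],"claw":0.7},{"xyz":[-0.02,0,3.1],"delta_rot":[0,0,0],"claw":0.8},{"xyz":[-0.02,0,3.1],"delta_rot":[0,0,0],"claw":0.8},{"xyz":[-0.02,0,3.1],"delta_rot":[0,0,0],"claw":0.85}]' 20
python3 - <<'E'
from h import *
c=cam("wrist"); cv2.imwrite("pics/w5.png",cv2.resize(c['img'][150:330,170:330],None,fx=3,fy=3))
s=r.get_state(); t=R.from_euler("xyz",s["eef_rot"],degrees=True).as_matrix()[:,0]; p=s["tcp_pos"]
for x,z in [(.0145,.004),(.0145,.058),(0.011,.087),(-.011,.087)]:
    q=p+t*x; q[2]=z; print(x,z,np.round((np.array(proj(c,q))-[170,150])*3))
move([.5865,.1495,.19]); move([.627,-.1805,.19],-9.9); move([.627,-.1805,.065])
E
```

```text
time_s: 10.9
tcp_pos: [0.587, 0.1498, 0.0312]
eef_rot: [-180.0, -0.1, 12.1]
contact_force: [0.4, 0.6, 6.8]
gripper_width: 0.0283
gripper_force: 19.8
0.0145 0.004 [240. 147.]
0.0145 0.058 [239. 246.]
0.011 0.087 [237. 358.]
-0.011 0.087 [238. 489.]
xyz [-0.01  0.01 -5.29]
xyz [-0.99 11.04 -5.3 ]
rot [-0.  -0.1 22. ]
xyz [-1.   11.05 -1.13]
```

View pics/w5.png

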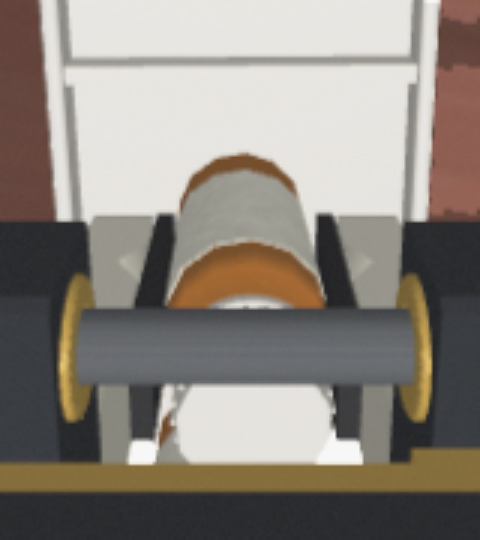

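Small bottle is held, width 28.3 mm; its foot edge at crop row 153 puts the offset along the row at about 1.5 mm.

```bash
python3 -m crank '[{"xyz":[0,0,-1],"delta_rot":[0,0,0],"claw":0.95},{"xyz":[0,0,-2.5],"delta_rot":[0,0,0],"claw":0.95},{"xyz":[0,0,-4],"delta_rot":[0,0,0],"claw":0.95},{"xyz":[-0.1,1.2,-5.2],"delta_rot":[0,0,3],"claw":0.95},{"xyz":[-0.3,2.8,-5.3],"delta_rot":[0,0,6],"claw":0.95},{"xyz":[-0.4,4.4,-5.3],"delta_rot":[0,0,9],"claw":0.95},{"xyz":[-0.6,6,-5.3],"delta_rot":[0,0,12],"claw":0.95},{"xyz":[-0.7,7.6,-5.3],"delta_rot":[0,0,15],"claw":0.95},{"xyz":[-0.8,9.2,-5.3],"delta_rot":[0,0,18],"claw":0.95},{"xyz":[-0.9,10.3,-5.3],"delta_rot":[0,0,20],"claw":0.95},{"xyz":[-0.97,10.9,-4.8],"delta_rot":[0,0,22],"claw":0.95},{"xyz":[-0.97,11.05,-4],"delta_rot":[0,0,22],"claw":0.95},{"xyz":[-0.97,11.05,-3],"delta_rot":[0,0,22],"claw":0.95},{"xyz":[-0.97,11.05,-2.2],"delta_rot":[0,0,22],"claw":0.95},{"xyz":[-0.97,11.05,-2.2],"delta_rot":[0,0,22],"claw":0.95},{"xyz":[-0.97,11.05,-2.2],"delta_rot":[0,0,22],"claw":0.95}]' 22
python3 -c "
from h import *
c=cam('wrist'); cv2.imwrite('pics/w6.png',c['img'])
move([.628,-.1805,.0600],-9.9)"
```

```text
time_s: 12.95
tcp_pos: [0.6272, -0.1807, 0.0966]
eef_rot: [180.0, -0.0, -9.9]
contact_force: [-0.0, 0.0, 0.1]
gripper_width: 0.0287
gripper_force: 21.8
xyz [ 0.01 -0.01  1.24]
rot [-0.  -0.1 -0. ]
```

View pics/w6.png

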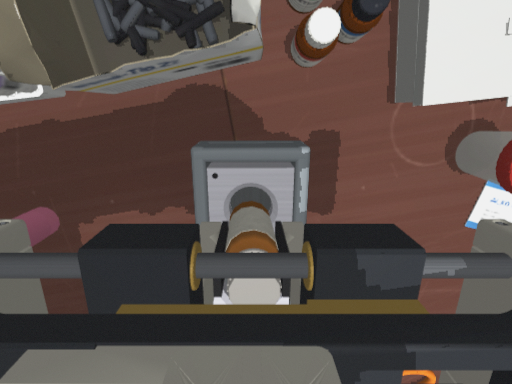

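```bash
python3 -m crank '[{"xyz":[0.02,-0.01,0.5],"delta_rot":[0,0,0],"claw":0.95},{"xyz":[0.02,-0.01,0.9],"delta_rot":[0,0,0],"claw":0.95},{"xyz":[0.02,-0.01,1.1],"delta_rot":[0,0,0],"claw":0.95},{"xyz":[0.02,-0.01,1.2],"delta_rot":[0,0,0],"claw":0.95},{"xyz":[0.02,-0.01,1.25],"delta_rot":[0,0,0],"claw":0.95},{"xyz":[0.02,-0.01,1.25],"delta_rot":[0,0,0],"claw":0.95}]'
```

```text
time_s: 13.75
tcp_pos: [0.6277, -0.1807, 0.0592]
eef_rot: [-180.0, -0.0, -9.9]
contact_force: [-1.0, 0.3, 1.9]
gripper_width: 0.0285
gripper_force: 21.9
```

```bash
python3 -m crank '[{"xyz":[0,0,0.05],"delta_rot":[0,0,0],"claw":0.95},{"xyz":[0,0,0.05],"delta_rot":[0,0,0],"claw":0.95}]'
```

```text
time_s: 14.0
tcp_pos: [0.6282, -0.1804, 0.0588]
eef_rot: [-180.0, -0.1, -9.9]
contact_force: [-2.9, 4.0, 10.7]
gripper_width: 0.0286
gripper_force: 22.0
```

On the floor at the same height as the slim bottle. Release, then go to the medium one.

```bash
python3 -m crank '[{"xyz":[0,0,-0.04],"delta_rot":[0,0,0],"claw":0.5},{"xyz":[0,0,-0.04],"delta_rot":[0,0,0],"claw":0.35},{"xyz":[0,0,-0.04],"delta_rot":[0,0,0],"claw":0.3},{"xyz":[0,0,-1],"delta_rot":[0,0,0],"claw":0.3},{"xyz":[0,0,-2.5],"delta_rot":[0,0,0],"claw":0.25},{"xyz":[0,0,-4.2],"delta_rot":[0,0,0],"claw":0.25},{"xyz":[0,0,-4.2],"delta_rot":[0,0,0],"claw":0.25}]'
python3 -c "
from h import *
w=cam('wrist'); cv2.imwrite('pics/p2.png',w['img'])
move([.5215,.136,.125],12)"
```

```text
time_s: 14.88
tcp_pos: [0.6301, -0.1812, 0.1881]
eef_rot: [-180.0, -0.5, -9.9]
contact_force: [0.4, 0.3, -1.0]
gripper_width: 0.0659
gripper_force: 0.0
xyz [-5.35 -9.78  1.99]
rot [  0.   -0.2 -21.9]
```

View pics/p2.png

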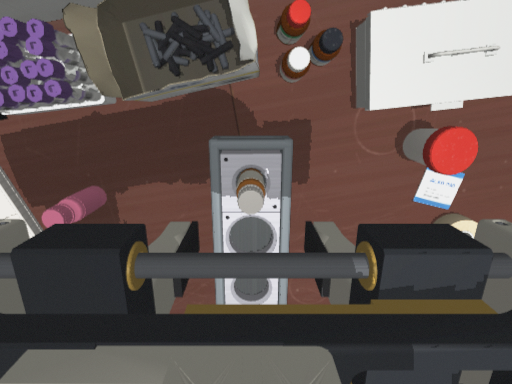

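Small bottle stands upright in its bore at (251,185). On to the medium bottle.

```bash
python3 -m crank '[{"xyz":[-0.8,-1.5,0],"delta_rot":[0,0,-4],"claw":0.2},{"xyz":[-1.6,-3,0],"delta_rot":[0,0,-8],"claw":0.2},{"xyz":[-2.5,-4.6,0],"delta_rot":[0,0,-12],"claw":0.2},{"xyz":[-3.3,-6.1,0],"delta_rot":[0,0,-16],"claw":0.2},{"xyz":[-4.2,-7.6,0],"delta_rot":[0,0,-20],"claw":0.2},{"xyz":[-4.9,-8.9,0],"delta_rot":[0,0,-22],"claw":0.2},{"xyz":[-5.3,-9.6,0.5],"delta_rot":[0,0,-22],"claw":0.2},{"xyz":[-5.35,-9.78,1.5],"delta_rot":[0,0,-22],"claw":0.2},{"xyz":[-5.35,-9.78,2.0],"delta_rot":[0,0,-22],"claw":0.2},{"xyz":[-5.35,-9.78,2.0],"delta_rot":[0,0,-22],"claw":0.2},{"xyz":[-5.35,-9.78,2.0],"delta_rot":[0,0,-22],"claw":0.2}]'
python3 -c "
from h import *
move([.5215,.136,.0312],12)"
```

```text
time_s: 16.3
tcp_pos: [0.5206, 0.1356, 0.1236]
eef_rot: [180.0, -0.0, 12.0]
contact_force: [-0.1, 0.1, 0.7]
gripper_width: 0.0702
gripper_force: 0.0
xyz [ 0.03 -0.01  3.08]
rot [ 0. -0.  0.]
```

```bash
python3 -m crank '[{"xyz":[0,0,1],"delta_rot":[0,0,0],"claw":0.2},{"xyz":[0,0,2.2],"delta_rot":[0,0,0],"claw":0.2},{"xyz":[0,0,3.08],"delta_rot":[0,0,0],"claw":0.2},{"xyz":[0,0,3.08],"delta_rot":[0,0,0],"claw":0.4},{"xyz":[0,0,3.08],"delta_rot":[0,0,0],"claw":0.5},{"xyz":[0,0,3.08],"delta_rot":[0,0,0],"claw":0.6},{"xyz":[0,0,3.08],"delta_rot":[0,0,0],"claw":0.7},{"xyz":[0,0,3.08],"delta_rot":[0,0,0],"claw":0.8},{"xyz":[0,0,3.08],"delta_rot":[0,0,0],"claw":0.8}]' 25
python3 - <<'E'
from h import *
c=cam("wrist"); cv2.imwrite("pics/w7.png",cv2.resize(c['img'][150:330,170:330],None,fx=3,fy=3))
s=r.get_state(); t=R.from_euler("xyz",s["eef_rot"],degrees=True).as_matrix()[:,0]; p=s["tcp_pos"]
for x,z in [(.019,.004),(.014,.004)]:
    q=p+t*x; q[2]=z; print(x,z,np.round((np.array(proj(c,q))-[170,150])*3))
move([.4951,-.1575,.19],-9.9); move([.4951,-.1575,.0966])
E
```

```text
time_s: 17.42
tcp_pos: [0.521, 0.1367, 0.0319]
eef_rot: [-180.0, -0.1, 12.1]
contact_force: [-0.9, 1.7, 6.9]
gripper_width: 0.0373
gripper_force: 25.0
0.019 0.004 [240. 128.]
0.014 0.004 [240. 148.]
xyz [-2.89  9.4  -5.28]
rot [-0.1 -0.1 22. ]
xyz [-2.89  9.41 -2.17]
```

View pics/w7.png

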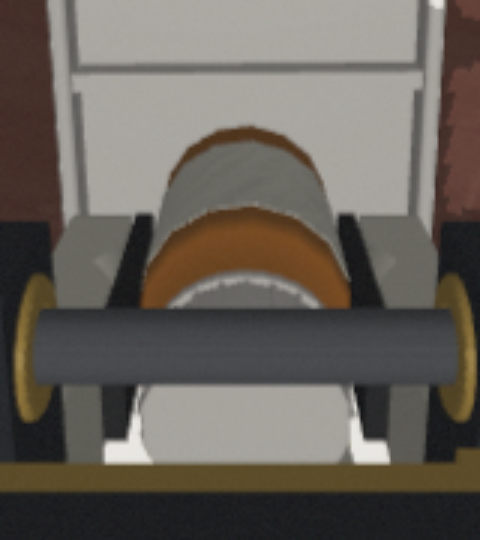

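Medium bottle is centred in the grip (foot edge at crop row 127, predicted 128).

```bash
python3 -m crank '[{"xyz":[0,0,-1],"delta_rot":[0,0,0],"claw":0.95},{"xyz":[0,0,-2.5],"delta_rot":[0,0,0],"claw":0.95},{"xyz":[0,0,-4],"delta_rot":[0,0,0],"claw":0.95},{"xyz":[-0.3,1.2,-5.2],"delta_rot":[0,0,3],"claw":0.95},{"xyz":[-0.8,2.6,-5.3],"delta_rot":[0,0,6],"claw":0.95},{"xyz":[-1.3,4.1,-5.3],"delta_rot":[0,0,9],"claw":0.95},{"xyz":[-1.7,5.5,-5.3],"delta_rot":[0,0,12],"claw":0.95},{"xyz":[-2.1,6.9,-5.3],"delta_rot":[0,0,16],"claw":0.95},{"xyz":[-2.5,8.2,-5.3],"delta_rot":[0,0,20],"claw":0.95},{"xyz":[-2.8,9.1,-5.3],"delta_rot":[0,0,22],"claw":0.95},{"xyz":[-2.89,9.41,-4.8],"delta_rot":[0,0,22],"claw":0.95},{"xyz":[-2.89,9.41,-4],"delta_rot":[0,0,22],"claw":0.95},{"xyz":[-2.89,9.41,-3],"delta_rot":[0,0,22],"claw":0.95},{"xyz":[-2.89,9.41,-2.2],"delta_rot":[0,0,22],"claw":0.95},{"xyz":[-2.89,9.41,-2.2],"delta_rot":[0,0,22],"claw":0.95},{"xyz":[-2.89,9.41,-2.2],"delta_rot":[0,0,22],"claw":0.95}]' 25
python3 -c "
from h import *
move([.4951,-.1575,.0600],-9.9)"
```

```text
time_s: 19.48
tcp_pos: [0.4946, -0.1579, 0.0972]
eef_rot: [180.0, -0.0, -9.9]
contact_force: [-0.6, -0.4, -0.6]
gripper_width: 0.0371
gripper_force: 25.0
xyz [ 0.01 -0.02  1.24]
rot [ 0. -0.  0.]
```

```bash
python3 -m crank '[{"xyz":[0.02,-0.02,0.5],"delta_rot":[0,0,0],"claw":0.95},{"xyz":[0.02,-0.02,0.9],"delta_rot":[0,0,0],"claw":0.95},{"xyz":[0.02,-0.02,1.1],"delta_rot":[0,0,0],"claw":0.95},{"xyz":[0.02,-0.02,1.2],"delta_rot":[0,0,0],"claw":0.95},{"xyz":[0.02,-0.02,1.25],"delta_rot":[0,0,0],"claw":0.95},{"xyz":[0.02,-0.02,1.25],"delta_rot":[0,0,0],"claw":0.95}]'
```

```text
time_s: 20.23
tcp_pos: [0.4948, -0.1578, 0.0599]
eef_rot: [180.0, -0.0, -9.9]
contact_force: [-3.3, 1.4, 6.3]
gripper_width: 0.037
gripper_force: 25.0
```

```bash
python3 -m crank '[{"xyz":[0,0,0.04],"delta_rot":[0,0,0],"claw":0.95},{"xyz":[0,0,0.04],"delta_rot":[0,0,0],"claw":0.95}]'
```

```text
time_s: 20.48
tcp_pos: [0.4949, -0.1578, 0.0599]
eef_rot: [180.0, -0.0, -9.9]
contact_force: [-7.6, 3.3, 19.4]
gripper_width: 0.0373
gripper_force: 25.0
```

```bash
python3 -m crank '[{"xyz":[0,0,-0.04],"delta_rot":[0,0,0],"claw":0.4},{"xyz":[0,0,-0.04],"delta_rot":[0,0,0],"claw":0.25},{"xyz":[0,0,-0.04],"delta_rot":[0,0,0],"claw":0.2},{"xyz":[0,0,-1],"delta_rot":[0,0,0],"claw":0.2},{"xyz":[0,0,-2.5],"delta_rot":[0,0,0],"claw":0.1},{"xyz":[0,0,-4.2],"delta_rot":[0,0,0],"claw":0.1},{"xyz":[0,0,-4.2],"delta_rot":[0,0,0],"claw":0.1}]'
python3 -c "
from h import *
w=cam('wrist'); cv2.imwrite('pics/p3.png',w['img'])
move([.4553,.121,.125],12)"
```

```text
time_s: 21.35
tcp_pos: [0.4976, -0.1579, 0.1881]
eef_rot: [-180.0, -0.4, -9.9]
contact_force: [0.0, 0.7, -0.2]
gripper_width: 0.0786
gripper_force: 0.0
xyz [-2.95 -8.91  2.02]
rot [ -0.   -0.2 -21.9]
```

View pics/p3.png

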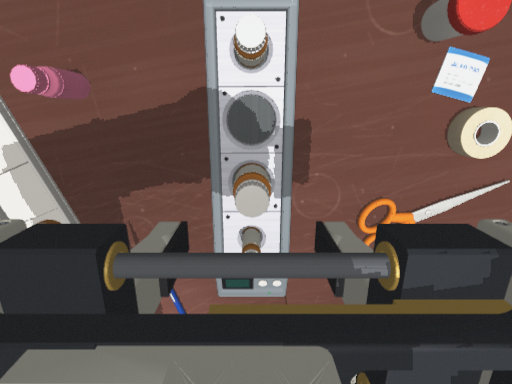

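Medium upright at (252,190), small (251,40), slim (251,242); the large bore at (251,118) is free. Now the large bottle.

```bash
python3 -m crank '[{"xyz":[-0.4,-1.4,0],"delta_rot":[0,0,-4],"claw":0.1},{"xyz":[-0.9,-2.8,0],"delta_rot":[0,0,-8],"claw":0.1},{"xyz":[-1.4,-4.2,0],"delta_rot":[0,0,-12],"claw":0.05},{"xyz":[-1.9,-5.6,0],"delta_rot":[0,0,-16],"claw":0.05},{"xyz":[-2.3,-7,0],"delta_rot":[0,0,-20],"claw":0.05},{"xyz":[-2.7,-8.1,0],"delta_rot":[0,0,-22],"claw":0.05},{"xyz":[-2.9,-8.8,0.5],"delta_rot":[0,0,-22],"claw":0.05},{"xyz":[-2.95,-8.9,1.5],"delta_rot":[0,0,-22],"claw":0.05},{"xyz":[-2.95,-8.9,2.0],"delta_rot":[0,0,-22],"claw":0.05},{"xyz":[-2.95,-8.9,2.0],"delta_rot":[0,0,-22],"claw":0.05},{"xyz":[-2.95,-8.9,2.0],"delta_rot":[0,0,-22],"claw":0.05}]'
python3 -c "
from h import *
move([.4553,.121,.0318],12)"
```

```text
time_s: 22.78
tcp_pos: [0.454, 0.1205, 0.124]
eef_rot: [180.0, 0.0, 12.1]
contact_force: [-0.1, -0.2, -0.6]
gripper_width: 0.0831
gripper_force: 0.0
xyz [ 0.05 -0.01  3.07]
rot [0.  0.  0.1]
```

```bash
python3 -m crank '[{"xyz":[0.05,-0.05,1],"delta_rot":[0,0,0],"claw":0.05},{"xyz":[0.05,-0.05,2.2],"delta_rot":[0,0,0],"claw":0.05},{"xyz":[0.05,-0.05,3.07],"delta_rot":[0,0,0],"claw":0.05},{"xyz":[0.05,-0.05,3.07],"delta_rot":[0,0,0],"claw":0.3},{"xyz":[0.05,-0.05,3.07],"delta_rot":[0,0,0],"claw":0.4},{"xyz":[0.05,-0.05,3.07],"delta_rot":[0,0,0],"claw":0.5},{"xyz":[0.05,-0.05,3.07],"delta_rot":[0,0,0],"claw":0.6},{"xyz":[0.05,-0.05,3.07],"delta_rot":[0,0,0],"claw":0.7},{"xyz":[0.05,-0.05,3.07],"delta_rot":[0,0,0],"claw":0.8}]' 30
python3 - <<'E'
from h import *
c=cam("wrist"); cv2.imwrite("pics/w8.png",cv2.resize(c['img'][150:330,170:330],None,fx=3,fy=3))
s=r.get_state(); t=R.from_euler("xyz",s["eef_rot"],degrees=True).as_matrix()[:,0]; p=s["tcp_pos"]
for x,z in [(.0235,.004),(.0185,.004)]:
    q=p+t*x; q[2]=z; print(x,z,np.round((np.array(proj(c,q))-[170,150])*3))
move([.561,-.169,.19],-9.9); move([.561,-.169,.0966])
E
```

```text
time_s: 23.9
tcp_pos: [0.4555, 0.1225, 0.0328]
eef_rot: [-180.0, -0.1, 12.1]
contact_force: [-0.8, -2.0, 7.5]
gripper_width: 0.0465
gripper_force: 30.0
0.0235 0.004 [240. 108.]
0.0185 0.004 [240. 129.]
xyz [ 1.41 10.24 -5.24]
rot [-0.  -0.1 22. ]
xyz [ 1.41 10.24 -2.13]
```

View pics/w8.png

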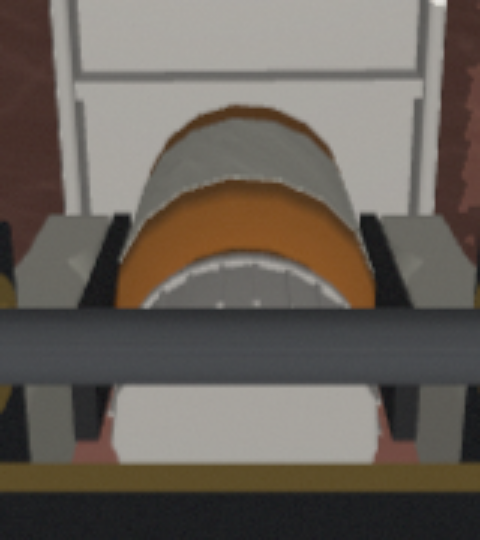

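Large bottle is centred (foot edge at crop row 106, predicted 108).

```bash
python3 -m crank '[{"xyz":[0,0,-1],"delta_rot":[0,0,0],"claw":0.95},{"xyz":[0,0,-2.5],"delta_rot":[0,0,0],"claw":0.95},{"xyz":[0,0,-4],"delta_rot":[0,0,0],"claw":0.95},{"xyz":[0.1,1,-5.2],"delta_rot":[0,0,3],"claw":0.95},{"xyz":[0.3,2.4,-5.3],"delta_rot":[0,0,6],"claw":0.95},{"xyz":[0.5,3.9,-5.3],"delta_rot":[0,0,9],"claw":0.95},{"xyz":[0.7,5.4,-5.3],"delta_rot":[0,0,12],"claw":0.95},{"xyz":[0.9,6.9,-5.3],"delta_rot":[0,0,15],"claw":0.95},{"xyz":[1.1,8.4,-5.3],"delta_rot":[0,0,18],"claw":0.95},{"xyz":[1.3,9.5,-5.3],"delta_rot":[0,0,20],"claw":0.95},{"xyz":[1.41,10.1,-5.2],"delta_rot":[0,0,22],"claw":0.95},{"xyz":[1.41,10.24,-4.8],"delta_rot":[0,0,22],"claw":0.95},{"xyz":[1.41,10.24,-4],"delta_rot":[0,0,22],"claw":0.95},{"xyz":[1.41,10.24,-3],"delta_rot":[0,0,22],"claw":0.95},{"xyz":[1.41,10.24,-2.15],"delta_rot":[0,0,22],"claw":0.95},{"xyz":[1.41,10.24,-2.15],"delta_rot":[0,0,22],"claw":0.95},{"xyz":[1.41,10.24,-2.15],"delta_rot":[0,0,22],"claw":0.95}]' 30
python3 -c "
from h import *
move([.561,-.169,.0608],-9.9)"
```

```text
time_s: 26.08
tcp_pos: [0.5609, -0.1688, 0.0971]
eef_rot: [180.0, -0.0, -9.9]
contact_force: [0.5, 0.7, -1.7]
gripper_width: 0.0463
gripper_force: 30.0
xyz [0.   0.01 1.21]
rot [ 0. -0.  0.]
```

```bash
python3 -m crank '[{"xyz":[0,0,0.5],"delta_rot":[0,0,0],"claw":0.95},{"xyz":[0,0,0.9],"delta_rot":[0,0,0],"claw":0.95},{"xyz":[0,0,1.1],"delta_rot":[0,0,0],"claw":0.95},{"xyz":[0,0,1.17],"delta_rot":[0,0,0],"claw":0.95},{"xyz":[0,0,1.22],"delta_rot":[0,0,0],"claw":0.95},{"xyz":[0,0,1.22],"delta_rot":[0,0,0],"claw":0.95}]'
```

```text
time_s: 26.82
tcp_pos: [0.5602, -0.1693, 0.0609]
eef_rot: [180.0, 0.0, -9.9]
contact_force: [-5.3, 1.0, 9.2]
gripper_width: 0.0464
gripper_force: 30.0
```

```bash
python3 -m crank '[{"xyz":[0,0,0.04],"delta_rot":[0,0,0],"claw":0.95},{"xyz":[0,0,0.04],"delta_rot":[0,0,0],"claw":0.95}]'
```

```text
time_s: 27.08
tcp_pos: [0.5602, -0.1694, 0.0608]
eef_rot: [180.0, -0.0, -9.9]
contact_force: [-8.5, 4.8, 18.4]
gripper_width: 0.0466
gripper_force: 30.0
```

```bash
python3 -m crank '[{"xyz":[0,0,-0.04],"delta_rot":[0,0,0],"claw":0.3},{"xyz":[0,0,-0.04],"delta_rot":[0,0,0],"claw":0.15},{"xyz":[0,0,-0.04],"delta_rot":[0,0,0],"claw":0.1},{"xyz":[0,0,-0.04],"delta_rot":[0,0,0],"claw":0.1},{"xyz":[0,0,-1],"delta_rot":[0,0,0],"claw":0.1},{"xyz":[0,0,-2.5],"delta_rot":[0,0,0],"claw":0.1},{"xyz":[0,0,-4.5],"delta_rot":[0,0,0],"claw":0.1},{"xyz":[-2,0,-5.5],"delta_rot":[0,0,0],"claw":0.1},{"xyz":[-4,0,-5.5],"delta_rot":[0,0,0],"claw":0.1},{"xyz":[-4,0,-5.5],"delta_rot":[0,0,0],"claw":0.1},{"xyz":[-4,0,-5.5],"delta_rot":[0,0,0],"claw":0.1}]'
python3 -c "
from h import *
w=cam('wrist'); c=cam('scene'); cv2.imwrite('pics/p4.png',np.hstack([w['img'],cv2.resize(c['img'][120:270,260:420],None,fx=1.75,fy=2.56)])[:, :790])"
```

```text
time_s: 28.45
tcp_pos: [0.4426, -0.1485, 0.2242]
eef_rot: [-180.0, -0.1, -9.9]
contact_force: [-0.6, 0.2, -0.1]
gripper_width: 0.0792
gripper_force: 0.0
```

View pics/p4.png

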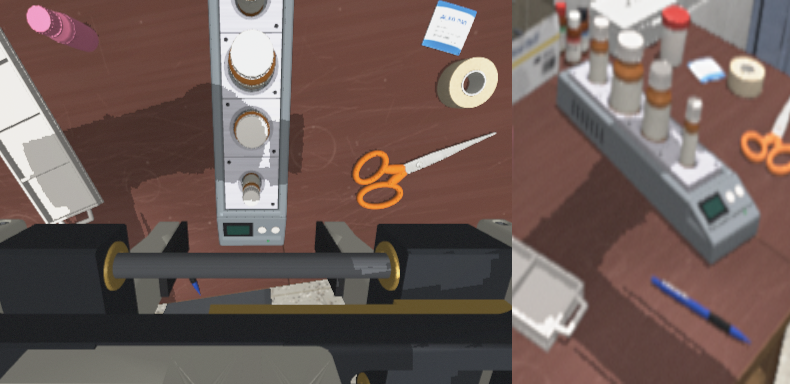

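All four bottles stand upright in their own bores: wrist view slim (251,186), medium (251,127), large (252,60), small (248,5). The tray is empty and the robot is clear.

```bash
python3 -c "
from plant import job
print(job.close_job())"
```

```text
the job is handed in; nothing more can be done
None
```

I moved all four bottles into their matching bores and handed the job in at about 28.5 s; the last pictures show them upright with the robot clear, but the hand-in returned no verdict.

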